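# Slide a primed panel out of its slot and under the hold-down strip

### The arm

A 6-joint arm with a two-finger parallel gripper is mounted at the origin on the work surface. World frame = base frame: x ahead of the robot, y to its left, z up, the work surface at z = 0. Lengths are in m, angles in degrees, forces in N, time in s.
With the tool pointing down it reaches from about 0.4 to 0.825 m from the base axis. Payload 7 kg.
Tool frame: the origin (TCP) lies between the finger pads; the fingertips stand 22 mm ahead of it and the grasp point (between the pads) lies 3 mm ahead of it; z points along the fingers, y is the line along which they close (so a half turn about z gives the same grasp; the last joint's range is limited). The gripper opens to 88 mm and grips with 3 to 60 N. Pads are 19 mm wide; open, the fingers measure 130 mm over their backs; the gripper's body (78 mm by 193 mm) begins 47 mm behind the grasp point.
Start: joints at [88.528, 20.546, 0.682, 0, -70.136, -16.507], TCP at [0.208, 0.642, 0.249] pointing down, gripper open.
Joint ranges: [-176.03, 176.03], [-82.01, 121.73], [-58.28, 71.71], [-173.87, 95.51], [-174.79, -0.11], [-173.66, 173.66]. Speed limits (degrees/s): [136.94, 136.94, 172.46, 180, 180, 180].

### API

Orientations are given as [roll, pitch, yaw] about the fixed x, y, z axes, in that order (R = Rz(yaw) Ry(pitch) Rx(roll)).
In Python, from plant import ctrl gives the robot as it stands.
- The arm moves only by the tool apply_moves, never from a script. Its argument "targets" is a list of rows, each an object with "travel": the shift along the tool's x, y, z in mm, a list of three; "roll": the turn about the tool's z in degrees; "jaw": the finger opening in mm, from 0 to 87.6. In form: [{"travel": [tx, ty, tz], "roll": roll, "jaw": jaw}, ...]. A call has 1 to 10 rows; each row shifts and turns the commanded pose from where the row before left it, along the tool's axes as they then stand; what a row does not reach is not made up. A row lasts 1/10 s, in which the tool goes at most 50 mm and 8.59 degrees, less where a joint would pass 70% of its speed; a pose out of reach is approached as far as the arm can. A call with a gripper value outside its range is refused whole. The fingers move at their own pace and stop on an object; the grip force is fixed at half the most. Time passes only in rows, so rows that do not move let the fingers close. It gives the time, the measured TCP pose, the force, the opening and the grip force at its end, in the units of the state.
- ctrl.get_obs(): the state, without advancing time (a new reading comes with each control period).
- ctrl.snapshot(name): name is "scene" or "top" or "wrist"; returns the picture (420x560x3 uint8, red, green, blue); there is no depth.
- ctrl.calibration(name): a dict with "K" (3x3 intrinsics, pixels), "extrinsics" (4x4, takes a point from camera to world coordinates); the wrist camera has in their place "hand_eye" (4x4, takes a point from camera to tool coordinates, whose origin is the TCP and whose axes are the flange's). Camera axes: x right, y down, z forward; pixel columns grow to the right and rows downward; lengths in m; the calibration is good to about 2 mm. A picture is of the moment at which its call begins: read the wrist's pose just before it. calibration takes no time and is no camera call.
- ctrl.close_job(): hands the job in; it is judged then, once.
The state is a dict: "clock": time; "joint_pos": joint angles; "qvel": joint speeds; "tau": joint torques, N m; "tool_pos": TCP position; "orientation": TCP orientation; "force": force on the tool from outside, world axes, zero at the start; "moment": the same for the moment, N m; "opening": finger opening in m; "gripper_force": force on a finger pad.
Only numpy, scipy, OpenCV 4.12 (cv2) and the standard library are available. Lean on these libraries where they do the work, as an engineer would, in place of code of your own. Each camera call takes 0.05 s, during which the arm holds its last target. There are 200 camera calls.

### The job

Without lifting it, slide the white painting panel forward out of its slot under the low shelf until it is clear of the shelf, then slide it sideways under the hold-down strip, so that it finally lies flat and square in the corner, against both the front batten and the side fence. Press on it only gently as it slides, and leave the jar, the brush pot, the steel tub and the tin where they are.

Things in the scene. Friction and masses are not known exactly. Their poses are not given: they have to be found in the camera images.
- rack: Fixed plywood painting board with wooden fittings, placed and turned differently each time. Origin at table level; x points away from the robot (roughly), y left, z up. In its frame, mm: baseboard x -180..165, y -150..185, its top, on which the panel slides, z 12. Front batten along the near edge: inner face x -160, top z 26. All point frames are parallel to it.
- slot_mouth (a point): Middle of the slot's mouth at board level: rack (15, -60, 12) mm. The low shelf lies behind it: x 15..160, y -145..25 of the rack, underside z 28, top z 40, closed by a strip at the back and a runner at each side (inner faces y -127 and 7). Open only to the front. The panel can go sideways once its centre is at rack x below -60.
- strip_edge (a point): Middle of the lower free edge of the hold-down strip: rack (-80, 120, 27) mm. The wooden strip covers rack x -160..0, y 120..176, underside z 27 (15 above the board), top z 35. The panel's left 40 mm goes under it, from the right.
- corner (a point): Corner at board level between front batten (inner face rack x -160) and side fence (inner face rack y 160, x -160..0): rack (-160, 160, 12) mm. With the panel home against both, its centre is 75 mm behind (+x) and 65 mm right (-y) of it: rack (-85, 95).
- panel: White primed wooden panel, 150 (x) by 130 (y) by 8 mm, 0.11 to 0.23 kg, loose, flat on the board. Origin: centre of its underside; axes start as the rack's. Its front 45 to 60 mm show. Too wide to grasp; it follows closed fingertips pressed on its top with 8 to 20 N and dragged. Stiff to press (about 1 mm per 15 N): feel it. Over 25 N while it slides is too hard.
- jar: Bystander: amber glass jar with a brass lid, 52 mm across, 65 mm tall, standing on the low shelf. Origin: centre of its underside.
- brush_pot: Bystander: white pot of brushes, 88 mm across, 110 mm tall (brushes to about 265 mm), left of the rack. Origin: centre of its underside.
- water_tub: Bystander: steel bowl, 110 mm across, 50 mm tall, right of the rack. Origin: centre of its underside.
- tin: Bystander: tin can, 66 mm across, 80 mm tall, left of the rack. Origin: centre of its underside.
Not all that is in view belongs to the job. Of the things like the panel, leave any that is orange or purple; of the rest the larger one is meant.

How it is judged:
By the outcome, as a careful person would: the job done as asked, in the order asked, and still so for the second after the job is handed in, with the robot touching nothing.
It also fails if it takes over 61 s, if anything falls off the work surface, if the arm or the gripper's body presses on something with over 40 N, if the wrist force passes 120 N, or if a joint passes its speed limit or range.

## Working session

There is one attempt and no reset: what is moved stays moved. The work goes in short steps, Python scripts to look and compute and a tool call to move; the robot and the scene stay as the last step left them, time stands still between calls to the robot, and variables do not carry over. Pictures are saved under pics/ and viewed, at most 10 in all, crops included, and the job is handed in when it is done.

Besides the shell and the picture viewer there is one more tool, called as a command line: name --argument value ..., lists and objects as JSON in quotes. apply_moves: Moves the arm, as the interface text tells. Its arguments: {"type":"object","properties":{"targets":{"type":"array","items":{"type":"object","properties":{"travel":{"type":"array","items":{"type":"number"}},"roll":{"type":"number"},"jaw":{"type":"number"}}}}},"required":["targets"]}

```bash
ls; mkdir -p pics; python3 - <<'E'
from plant import ctrl
import cv2,numpy as np
for n in ("scene","top"):
    im=ctrl.snapshot(n); cv2.imwrite(f"pics/{n}0.png",im[:,:,::-1])
    c=ctrl.calibration(n); print(n,np.round(c["K"],1).tolist(),np.round(c["extrinsics"],3).tolist())
o=ctrl.get_obs(); print(o["tool_pos"],o["orientation"],o["clock"],o["force"])
E
```

```text
pics
scene [[495.4, 0.0, 273.4], [0.0, 495.4, 213.4], [0.0, 0.0, 1.0]] [[0.397, 0.74, -0.543, 1.109], [0.918, -0.313, 0.243, -0.283], [0.01, -0.595, -0.804, 1.027], [0.0, 0.0, 0.0, 1.0]]
top [[399.3, 0.0, 284.4], [0.0, 399.3, 203.5], [0.0, 0.0, 1.0]] [[-0.013, -0.976, 0.217, 0.239], [-1.0, 0.014, 0.001, 0.022], [-0.004, -0.217, -0.976, 1.019], [0.0, 0.0, 0.0, 1.0]]
[0.20827182 0.64163018 0.24772508] [ 1.79914773e+02 -7.79746518e-03 -1.79867030e+01] 0.1 [ 0.19406437  0.02889824 -0.51663649]
```

View pics/top0.png

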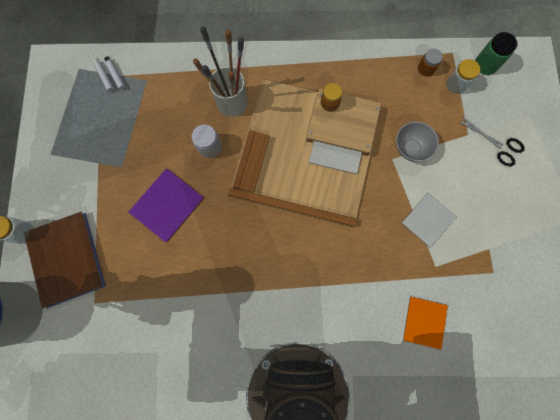

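View pics/scene0.png

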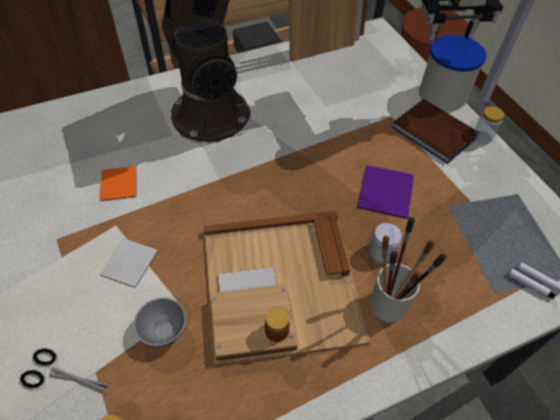

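The top view shows the rack: front batten from about (231,194) to (357,222), hold-down strip around (252,160), and the panel's visible part at (336,157), with its front edge facing the robot. The jar is on the shelf at (332,95), the tub at (417,142), the tin at (207,140), the pot at (229,92). The scene view agrees.

```bash
cat > h.py <<'E'
import numpy as np,cv2
from plant import ctrl
def ray(n,uv,z,ext=None):
    c=ctrl.calibration(n);E=c["extrinsics"] if ext is None else ext
    uv=np.atleast_2d(uv).astype(float); d=np.c_[(uv-np.array(c["K"])[:2,2])/np.array(c["K"])[0,0],np.ones(len(uv))]@np.array(E)[:3,:3].T
    o=np.array(E)[:3,3]; return o+d*((z-o[2])/d[:,2])[:,None]
def white(im,box):
    hsv=cv2.cvtColor(im,cv2.COLOR_RGB2HSV); m=((hsv[...,1]<45)&(hsv[...,2]>110)).astype(np.uint8)
    k=np.zeros_like(m); x0,y0,x1,y1=box; k[y0:y1,x0:x1]=m[y0:y1,x0:x1]
    cs,_=cv2.findContours(k,cv2.RETR_EXTERNAL,cv2.CHAIN_APPROX_NONE)
    return max(cs,key=cv2.contourArea)
E
python3 - <<'E'
from h import *
for n,box in (("top",(295,130,375,185)),("scene",(208,258,290,300))):
    im=cv2.imread(f"pics/{n}0.png")[:,:,::-1]
    c=white(im,box); r=cv2.boxPoints(cv2.minAreaRect(c)); print(n,r.tolist(),cv2.contourArea(c))
    w=ray(n,r,.020); print(np.round(w,4).tolist()); print(np.linalg.norm(np.diff(w[[0,1,2]],axis=0),axis=1))
    x0,y0,s=(215,70,4) if n=="top" else (190,200,4)
    cr=im[y0:y0+150 if n=="scene" else y0+165, x0:x0+185]
    cv2.imwrite(f"pics/{n}c.png",cv2.resize(cr,None,fx=3.6,fy=3.6,interpolation=cv2.INTER_CUBIC)[:,:,::-1])
E
```

```text
top [[308.280029296875, 162.04000854492188], [313.396728515625, 140.43606567382812], [361.58819580078125, 151.84982299804688], [356.47149658203125, 173.45376586914062]] 1027.0
[[0.572, -0.0402, 0.02], [0.6319, -0.0553, 0.02], [0.5981, -0.1814, 0.02], [0.5389, -0.1649, 0.02]]
[0.0618352  0.13056542]
scene [[217.0, 274.0000305175781], [273.4923095703125, 266.9385070800781], [275.69232177734375, 284.5384826660156], [219.20001220703125, 291.6000061035156]] 932.5
[[0.5378, -0.1674, 0.02], [0.5717, -0.0395, 0.02], [0.6162, -0.0533, 0.02], [0.5827, -0.178, 0.02]]
[0.13231816 0.0465917 ]
```

View pics/topc.png

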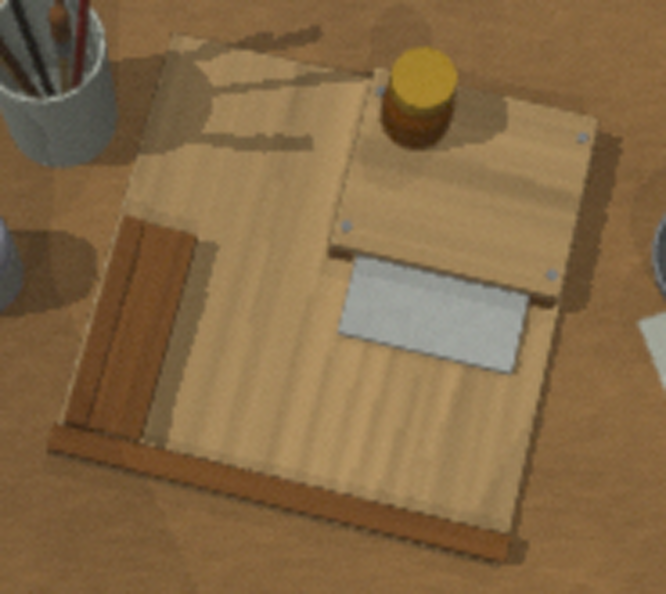

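The crop shows the corners clearly: board far-left (177,37), shelf front top (332,245) to (556,297), strip inner corner (197,238), batten inner edge (62,427) to (510,535). I'll fit the rack pose to these.

```bash
cat >> h.py <<'E'
def fit(P,W):
    pm,wm=P.mean(0),W.mean(0);a,b=P-pm,W-wm
    t=np.arctan2((a[:,0]*b[:,1]-a[:,1]*b[:,0]).sum(),(a*b).sum())
    R=np.array([[np.cos(t),-np.sin(t)],[np.sin(t),np.cos(t)]]); return t,R,wm-R@pm
E
python3 - <<'E'
from h import *
q=[((177,37),(165,185,12)),((332,243),(15,25,40)),((556,297),(15,-145,40)),((597,119),(160,-145,40)),((375,68),(160,25,40)),((197,238),(0,120,35)),((143,440),(-160,120,35)),((62,427),(-160,185,26)),((510,535),(-160,-150,26))]
W=np.array([ray("top",np.array(u)/3.6+[215,70]-.36,p[2]/1000)[0,:2] for u,p in q])
P=np.array([p[:2] for _,p in q])/1000
t,R,o=fit(P,W); print(np.degrees(t),o,np.round(1000*(W-P@R.T-o),1).tolist())
pc=np.array([[.572,-.0402],[.5389,-.1649],[.5717,-.0395],[.5378,-.1674]])
print("panel front corners in rack mm",np.round(1000*(pc-o)@R,1).tolist())
for n,p in dict(panelpress=(-15,-60),pull=(-60,-60),jar=(0,0)).items(): print(n,o+R@(np.array(p)/1000))
print("start in rack",1000*R.T@(np.array([.2083,.6416])-o))
E
```

```text
-14.808893318005133 [ 0.61109678 -0.05627083] [[-2.5, -3.9], [1.4, -1.1], [1.3, 3.6], [-0.8, 2.2], [-0.5, 0.4], [-1.0, 1.2], [2.4, -0.8], [-1.5, -5.0], [1.3, 3.2]]
panel front corners in rack mm [[-41.9, 5.5], [-42.0, -123.5], [-42.4, 6.1], [-42.5, -126.2]]
panelpress [ 0.58125927 -0.11044391]
pull [ 0.53775401 -0.0989421 ]
jar [ 0.61109678 -0.05627083]
start in rack [-567.79023897  571.73698625]
```

apply_moves --targets '[{"travel": [0,0,0],"roll": -3.2,"jaw": 0},{"travel": [15,17,0],"roll": 0,"jaw": 0},{"travel": [25,30,0],"roll": 0,"jaw": 0},{"travel": [25,30,0],"roll": 0,"jaw": 0},{"travel": [25,30,0],"roll": 0,"jaw": 0},{"travel": [25,30,0],"roll": 0,"jaw": 0},{"travel": [25,30,0],"roll": 0,"jaw": 0},{"travel": [25,30,0],"roll": 0,"jaw": 0},{"travel": [25,30,0],"roll": 0,"jaw": 0},{"travel": [25,30,0],"roll": 0,"jaw": 0}]'

```text
clock: 1.1
tool_pos: [0.3509, 0.3369, 0.2484]
orientation: [180.0, 0.0, -14.8]
force: [1.0, -0.2, -0.3]
opening: 0.0129
gripper_force: 0.0
```

apply_moves --targets '[{"travel": [26,28,0],"roll": 0,"jaw": 0},{"travel": [26,28,0],"roll": 0,"jaw": 0},{"travel": [26,28,0],"roll": 0,"jaw": 0},{"travel": [26,28,0],"roll": 0,"jaw": 0},{"travel": [26,28,0],"roll": 0,"jaw": 0},{"travel": [26,28,0],"roll": 0,"jaw": 0},{"travel": [26,28,0],"roll": 0,"jaw": 0},{"travel": [26,28,0],"roll": 0,"jaw": 0},{"travel": [26,28,0],"roll": 0,"jaw": 0},{"travel": [26,28,0],"roll": 0,"jaw": 0}]'

```text
clock: 2.1
tool_pos: [0.531, 0.0, 0.2484]
orientation: [180.0, 0.0, -14.8]
force: [1.1, 1.4, 0.6]
opening: 0.0005
gripper_force: 0.0
```

```bash
cat >> h.py <<'E'
RT=np.radians(-14.809);RR=np.array([[np.cos(RT),-np.sin(RT)],[np.sin(RT),np.cos(RT)]]);RO=np.array([.6111,-.05627])
def rack(w): return 1000*(np.atleast_2d(w)[:,:2]-RO)@RR
def st():
    o=ctrl.get_obs(); print("t",o["clock"],"rack",rack(o["tool_pos"]).round(1),"tip z",round(1000*o["tool_pos"][2]-22,1),"rpy",np.round(o["orientation"],2),"F",np.round(o["force"],1),"open",o["opening"])
    return o
E
python3 -c "
from h import *;st()"
```

```text
t 2.1 rack [[-91.8  34. ]] tip z 226.4 rpy [ 1.800e+02  2.000e-02 -1.478e+01] F [1.1 1.4 0.6] open 0.0004959810406003012
```

apply_moves --targets '[{"travel": [25,31,0],"roll": 0,"jaw": 0},{"travel": [25,31,0],"roll": 0,"jaw": 0},{"travel": [15,22,10],"roll": 0,"jaw": 0},{"travel": [8,10,20],"roll": 0,"jaw": 0},{"travel": [0,0,25],"roll": 0,"jaw": 0},{"travel": [0,0,25],"roll": 0,"jaw": 0},{"travel": [0,0,25],"roll": 0,"jaw": 0},{"travel": [0,0,15],"roll": 0,"jaw": 0},{"travel": [0,0,0],"roll": 0,"jaw": 0},{"travel": [0,0,0],"roll": 0,"jaw": 0}]'

```text
clock: 3.1
tool_pos: [0.5773, -0.108, 0.1287]
orientation: [180.0, 0.0, -14.8]
force: [0.6, 0.6, 0.6]
opening: 0.0003
gripper_force: 0.0
```

```bash
python3 -c "
from h import *;st();im=ctrl.snapshot('wrist');cv2.imwrite('pics/w1.png',im[:,:,::-1]);c=ctrl.calibration('wrist');print(c)"
```

```text
t 3.1 rack [[-19.4 -58.6]] tip z 106.7 rpy [ 1.7997e+02  3.0000e-02 -1.4770e+01] F [0.6 0.6 0.6] open 0.0003187489915622484
{'K': array([[301.21817606,   0.        , 275.55873625],
       [  0.        , 301.21817606, 212.95093085],
       [  0.        ,   0.        ,   1.        ]]), 'hand_eye': array([[ 7.27778219e-04, -9.64929387e-01, -2.62508568e-01,
         7.00261851e-02],
       [ 9.99999443e-01,  9.02791961e-04, -5.46087621e-04,
        -3.46268832e-04],
       [ 7.63926618e-04, -2.62508024e-01,  9.64929507e-01,
        -1.37250289e-01],
       [ 0.00000000e+00,  0.00000000e+00,  0.00000000e+00,
         1.00000000e+00]])}
```

View pics/w1.png

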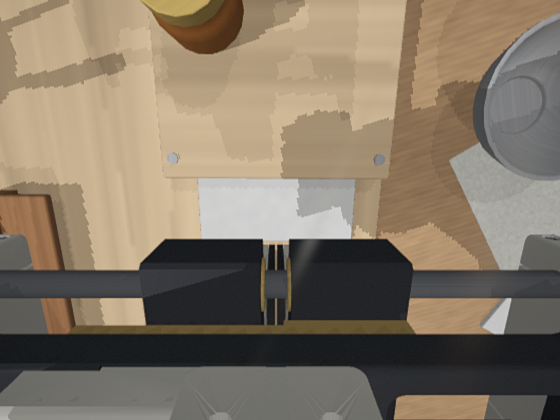

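The wrist view shows the panel strip at columns 199–355 (centre 277), rows 180–240, with the closed fingers in line with its middle, and the jar well behind the fingers. Descending.

apply_moves --targets '[{"travel": [0,0,20],"roll": 0,"jaw": 0},{"travel": [0,0,25],"roll": 0,"jaw": 0},{"travel": [0,0,20],"roll": 0,"jaw": 0},{"travel": [0,0,12],"roll": 0,"jaw": 0},{"travel": [0,0,5],"roll": 0,"jaw": 0},{"travel": [0,0,0],"roll": 0,"jaw": 0},{"travel": [0,0,0],"roll": 0,"jaw": 0}]'

```text
clock: 3.85
tool_pos: [0.578, -0.1079, 0.0476]
orientation: [-180.0, -0.1, -14.8]
force: [0.1, -0.2, -0.2]
opening: 0.0001
gripper_force: 0.0
```

apply_moves --targets '[{"travel": [0,0,1],"roll": 0,"jaw": 0},{"travel": [0,0,0.5],"roll": 0,"jaw": 0},{"travel": [0,0,0],"roll": 0,"jaw": 0}]'

```text
clock: 4.15
tool_pos: [0.5774, -0.1079, 0.0454]
orientation: [-180.0, -0.0, -14.8]
force: [-0.3, 0.5, 0.0]
opening: 0.0004
gripper_force: 0.0
```

apply_moves --targets '[{"travel": [0,0,0.8],"roll": 0,"jaw": 0},{"travel": [0,0,0.5],"roll": 0,"jaw": 0},{"travel": [0,0,0],"roll": 0,"jaw": 0}]'

```text
clock: 4.45
tool_pos: [0.5772, -0.1079, 0.0436]
orientation: [180.0, 0.0, -14.8]
force: [0.6, 0.3, 0.9]
opening: 0.0008
gripper_force: 0.0
```

apply_moves --targets '[{"travel": [0,0,0.5],"roll": 0,"jaw": 0},{"travel": [0,0,0],"roll": 0,"jaw": 0}]'

```text
clock: 4.65
tool_pos: [0.5772, -0.1079, 0.0432]
orientation: [180.0, 0.0, -14.8]
force: [0.1, 0.5, -0.3]
opening: 0.0003
gripper_force: 0.0
```

apply_moves --targets '[{"travel": [0,0,0.5],"roll": 0,"jaw": 0},{"travel": [0,0,0],"roll": 0,"jaw": 0}]'

```text
clock: 4.85
tool_pos: [0.5772, -0.1079, 0.0427]
orientation: [180.0, 0.0, -14.8]
force: [0.3, -0.1, 0.5]
opening: -0.0001
gripper_force: 0.0
```

apply_moves --targets '[{"travel": [0,0,0.5],"roll": 0,"jaw": 0},{"travel": [0,0,0],"roll": 0,"jaw": 0}]'

```text
clock: 5.05
tool_pos: [0.5774, -0.1079, 0.0424]
orientation: [180.0, -0.0, -14.8]
force: [-0.6, -0.4, 2.1]
opening: 0.0005
gripper_force: 0.6
```

apply_moves --targets '[{"travel": [0,0,0.4],"roll": 0,"jaw": 0},{"travel": [0,0,0],"roll": 0,"jaw": 0}]'

```text
clock: 5.25
tool_pos: [0.5775, -0.108, 0.0423]
orientation: [180.0, -0.0, -14.8]
force: [-0.5, -0.0, 4.9]
opening: 0.0007
gripper_force: 2.4
```

apply_moves --targets '[{"travel": [0,0,0.5],"roll": 0,"jaw": 0},{"travel": [0,0,0.3],"roll": 0,"jaw": 0},{"travel": [0,0,0],"roll": 0,"jaw": 0}]'

```text
clock: 5.55
tool_pos: [0.578, -0.108, 0.0423]
orientation: [-180.0, -0.1, -14.7]
force: [-2.1, -0.1, 10.8]
opening: 0.0002
gripper_force: 5.4
```

apply_moves --targets '[{"travel": [0,0,0.2],"roll": 0,"jaw": 0},{"travel": [-1,0,0],"roll": 0,"jaw": 0},{"travel": [-2,0,0],"roll": 0,"jaw": 0},{"travel": [-3,0,0],"roll": 0,"jaw": 0},{"travel": [-3,0,0],"roll": 0,"jaw": 0}]'

```text
clock: 6.05
tool_pos: [0.5707, -0.1056, 0.0423]
orientation: [-179.9, -0.3, -14.7]
force: [2.3, -0.1, 8.2]
opening: 0.0002
gripper_force: 3.8
```

apply_moves --targets '[{"travel": [-3,0,0],"roll": 0,"jaw": 0},{"travel": [-3,0,0],"roll": 0,"jaw": 0},{"travel": [-3,0,0],"roll": 0,"jaw": 0}]'

```text
clock: 6.35
tool_pos: [0.562, -0.1032, 0.0423]
orientation: [-179.9, -0.2, -14.7]
force: [1.6, -1.1, 7.9]
opening: 0.0003
gripper_force: 3.8
```

apply_moves --targets '[{"travel": [-3,0,0.3],"roll": 0,"jaw": 0},{"travel": [-3,0,0.2],"roll": 0,"jaw": 0},{"travel": [-3,0,0],"roll": 0,"jaw": 0},{"travel": [-3,0,0],"roll": 0,"jaw": 0}]'

```text
clock: 6.75
tool_pos: [0.5512, -0.1001, 0.0423]
orientation: [-179.9, -0.3, -14.7]
force: [2.5, -1.0, 10.1]
opening: 0.0006
gripper_force: 5.1
```

```bash
cat >> h.py <<'E'
def panel(save=None,box=(285,110,375,220)):
    im=ctrl.snapshot("top"); 
    if save: cv2.imwrite(save,cv2.resize(im[70:235,215:400],None,fx=3.6,fy=3.6,interpolation=cv2.INTER_CUBIC)[:,:,::-1])
    c=white(im,box); r=rack(ray("top",cv2.boxPoints(cv2.minAreaRect(c)),.02)); print("panel",r.round(1).tolist(),cv2.contourArea(c))
E
python3 -c "
from h import *;st();panel('pics/t2.png')"
```

```text
t 6.75 rack [[-46.7 -57.7]] tip z 20.3 rpy [-179.92   -0.33  -14.71] F [ 2.5 -1.  10.1] open 0.0006146036458855073
panel [[-12.9, 20.4], [30.3, -6.8], [-25.4, -84.2], [-67.6, -56.9]] 162.5
```

View pics/t2.png

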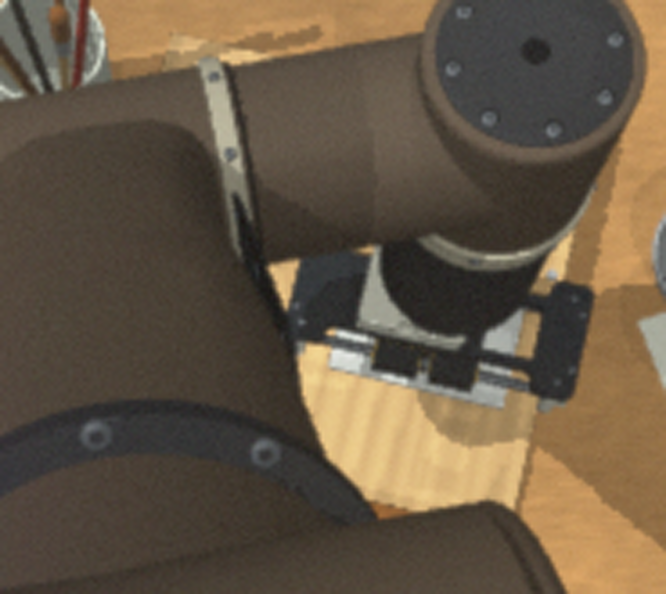

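apply_moves --targets '[{"travel": [-2,0,0.1],"roll": 0,"jaw": 0},{"travel": [-4,0,0],"roll": 0,"jaw": 0},{"travel": [-4,0,0],"roll": 0,"jaw": 0},{"travel": [-4,0,0],"roll": 0,"jaw": 0},{"travel": [-4,0,0],"roll": 0,"jaw": 0}]'

```text
clock: 7.3
tool_pos: [0.5339, -0.0955, 0.0423]
orientation: [-179.9, -0.3, -14.7]
force: [2.1, -1.0, 11.3]
opening: 0.0004
gripper_force: 5.5
```

apply_moves --targets '[{"travel": [-4,0,0],"roll": 0,"jaw": 0},{"travel": [-4,0,0],"roll": 0,"jaw": 0},{"travel": [-4,0,0],"roll": 0,"jaw": 0},{"travel": [-4,0,0],"roll": 0,"jaw": 0},{"travel": [-4,0,0],"roll": 0,"jaw": 0}]'

```text
clock: 7.8
tool_pos: [0.5147, -0.0903, 0.0422]
orientation: [-179.9, -0.4, -14.7]
force: [1.8, -0.6, 12.0]
opening: 0.0005
gripper_force: 5.8
```

apply_moves --targets '[{"travel": [-4,0,0],"roll": 0,"jaw": 0},{"travel": [-4,0,0],"roll": 0,"jaw": 0},{"travel": [-4,0,0],"roll": 0,"jaw": 0},{"travel": [-4,0,0],"roll": 0,"jaw": 0},{"travel": [-4,0,0],"roll": 0,"jaw": 0}]'

```text
clock: 8.3
tool_pos: [0.4955, -0.0851, 0.0423]
orientation: [-179.9, -0.4, -14.7]
force: [2.9, -0.7, 12.0]
opening: 0.0005
gripper_force: 6.1
```

apply_moves --targets '[{"travel": [-4,0,0],"roll": 0,"jaw": 0},{"travel": [-4,0,0],"roll": 0,"jaw": 0},{"travel": [-4,0,0],"roll": 0,"jaw": 0},{"travel": [-4,0,0],"roll": 0,"jaw": 0},{"travel": [-4,0,0],"roll": 0,"jaw": 0},{"travel": [-3,0,0],"roll": 0,"jaw": 0},{"travel": [0,0,0],"roll": 0,"jaw": 0}]'

```text
clock: 9.0
tool_pos: [0.473, -0.079, 0.0423]
orientation: [-179.9, -0.3, -14.7]
force: [1.0, 1.3, 14.6]
opening: 0.0007
gripper_force: 7.4
```

```bash
cat >> h.py <<'E'
def wr():
    o=st(); im=ctrl.snapshot("wrist"); T=np.eye(4); from scipy.spatial.transform import Rotation as Q
    T[:3,:3]=Q.from_euler("xyz",o["orientation"],degrees=True).as_matrix(); T[:3,3]=o["tool_pos"]
    return im,T@ctrl.calibration("wrist")["hand_eye"]
E
python3 -c "
from h import *
im,E=wr();cv2.imwrite('pics/w3.png',im[:,:,::-1]);np.save('E.npy',E)"
```

```text
t 9.0 rack [[-127.7  -57.3]] tip z 20.3 rpy [-179.88   -0.34  -14.69] F [ 1.   1.3 14.6] open 0.0006890137196312727
```

View pics/w3.png

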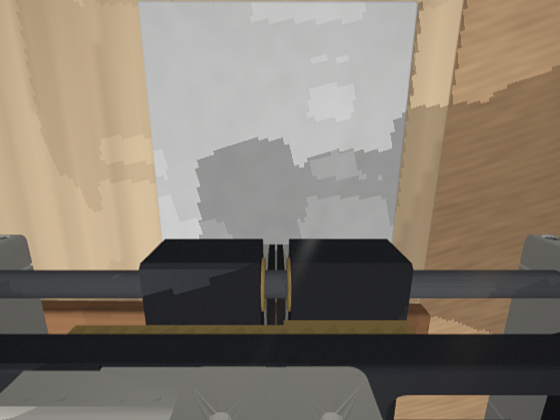

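The wrist view shows the panel fully out: back edge at row 3 (columns 141–417), left edge running to (160,240), right edge to (396,235).

```bash
python3 -c "
from h import *
E=np.load('E.npy');print(rack(ray('wrist',[(141,3),(417,3),(160,240),(396,235)],.02,E)).round(1))"
```

```text
[[  -0.4    5.9]
 [  -0.2 -122. ]
 [-117.     8.3]
 [-113.5 -124.2]]
```

apply_moves --targets '[{"travel": [0,0,-3],"roll": 0,"jaw": 0},{"travel": [0,0,-3],"roll": 0,"jaw": 0},{"travel": [10,2,0],"roll": 0,"jaw": 0},{"travel": [18,2,0],"roll": 0,"jaw": 0},{"travel": [18,2,0],"roll": 0,"jaw": 0},{"travel": [6,0,0],"roll": 0,"jaw": 0},{"travel": [0,0,0],"roll": 0,"jaw": 0},{"travel": [0,0,3],"roll": 0,"jaw": 0},{"travel": [0,0,0.7],"roll": 0,"jaw": 0},{"travel": [0,0,0],"roll": 0,"jaw": 0}]'

```text
clock: 10.05
tool_pos: [0.5181, -0.0986, 0.0425]
orientation: [180.0, 0.0, -14.8]
force: [0.7, 0.4, -0.1]
opening: 0.0004
gripper_force: 0.0
```

apply_moves --targets '[{"travel": [0,0,0.7],"roll": 0,"jaw": 0},{"travel": [0,0,0.5],"roll": 0,"jaw": 0},{"travel": [0,0,0],"roll": 0,"jaw": 0}]'

```text
clock: 10.35
tool_pos: [0.5189, -0.0986, 0.0423]
orientation: [-180.0, -0.1, -14.7]
force: [-2.9, -1.0, 8.4]
opening: 0.0005
gripper_force: 4.5
```

apply_moves --targets '[{"travel": [0,0,0.5],"roll": 0,"jaw": 0},{"travel": [0,-1,0],"roll": 0,"jaw": 0},{"travel": [0,-2,0],"roll": 0,"jaw": 0},{"travel": [0,-3,0],"roll": 0,"jaw": 0},{"travel": [0,-4,0],"roll": 0,"jaw": 0}]'

```text
clock: 10.85
tool_pos: [0.5223, -0.0891, 0.0423]
orientation: [-180.0, -0.2, -14.7]
force: [-0.7, -2.0, 10.1]
opening: 0.0006
gripper_force: 5.2
```

apply_moves --targets '[{"travel": [0,-4,0],"roll": 0,"jaw": 0},{"travel": [0,-4,0],"roll": 0,"jaw": 0},{"travel": [0,-4,0],"roll": 0,"jaw": 0},{"travel": [0,-4,0],"roll": 0,"jaw": 0},{"travel": [0,-4,0],"roll": 0,"jaw": 0}]'

```text
clock: 11.35
tool_pos: [0.5275, -0.0696, 0.0423]
orientation: [-180.0, -0.1, -14.7]
force: [-1.0, -2.0, 11.9]
opening: 0.0004
gripper_force: 5.3
```

```bash
cat >> h.py <<'E'
def edges(im,E,rows):
    # panel's left/right edge columns per row from whiteness, plus rack coordinates
    hsv=cv2.cvtColor(im,cv2.COLOR_RGB2HSV); m=cv2.morphologyEx((hsv[...,1]<40).astype(np.uint8)*(hsv[...,2]>70),cv2.MORPH_OPEN,np.ones((5,5)))
    for r in rows:
        x=np.flatnonzero(m[r]); 
        if len(x): print(r,x[0],x[-1],rack(ray('wrist',[(x[0],r),(x[-1]+1,r)],.02,E)).round(1).tolist())
    for c in (180,240,300,360):
        y=np.flatnonzero(m[:,c])
        if len(y): print('col',c,y[0],rack(ray('wrist',[(c,y[0])],.02,E)).round(1).tolist())
E
python3 -c "
from h import *
im,E=wr();edges(im,E,(60,110,160,200,225));cv2.imwrite('pics/w4.png',im[:,:,::-1])"
```

```text
t 11.35 rack [[-77.5 -34.3]] tip z 20.3 rpy [-1.7998e+02 -1.5000e-01 -1.4720e+01] F [-1.  -2.  11.9] open 0.0003850861122780905
160 140 386 [[-22.2, 37.4], [-21.9, -92.1]]
200 144 382 [[-43.7, 37.7], [-43.4, -92.0]]
225 147 380 [[-57.9, 37.6], [-57.6, -92.3]]
col 180 111 [[2.2, 14.5]]
col 240 111 [[2.3, -15.8]]
col 300 112 [[1.9, -46.0]]
col 360 112 [[2.0, -76.2]]
```

The wrist measurement shows the panel square (back edge at x≈2, left edge y≈37.6) and following the fingers.

apply_moves --targets '[{"travel": [0,-3,0],"roll": 0,"jaw": 0},{"travel": [0,-4,0],"roll": 0,"jaw": 0},{"travel": [0,-4,0],"roll": 0,"jaw": 0},{"travel": [0,-4,0],"roll": 0,"jaw": 0},{"travel": [0,-4,0],"roll": 0,"jaw": 0},{"travel": [0,-4,0],"roll": 0,"jaw": 0},{"travel": [0,-4,0],"roll": 0,"jaw": 0},{"travel": [0,-4,0],"roll": 0,"jaw": 0}]'

```text
clock: 12.2
tool_pos: [0.5353, -0.0396, 0.0423]
orientation: [-180.0, -0.1, -14.7]
force: [-0.5, -2.6, 9.9]
opening: 0.0005
gripper_force: 5.3
```

apply_moves --targets '[{"travel": [0,-4,0],"roll": 0,"jaw": 0},{"travel": [0,-4,0],"roll": 0,"jaw": 0},{"travel": [0,-4,0],"roll": 0,"jaw": 0},{"travel": [0,-4,0],"roll": 0,"jaw": 0},{"travel": [0,-4,0],"roll": 0,"jaw": 0},{"travel": [0,-4,0],"roll": 0,"jaw": 0},{"travel": [0,-4,0],"roll": 0,"jaw": 0},{"travel": [0,-4,0],"roll": 0,"jaw": 0},{"travel": [0,-4,0],"roll": 0,"jaw": 0}]'

```text
clock: 13.1
tool_pos: [0.5445, -0.0047, 0.0423]
orientation: [-180.0, -0.1, -14.7]
force: [-0.5, -2.8, 10.2]
opening: 0.0005
gripper_force: 5.3
```

```bash
python3 -c "
from h import *
im,E=wr();edges(im,E,(130,160,200,225));cv2.imwrite('pics/w5.png',im[:,:,::-1])"
```

```text
t 13.1 rack [[-77.6  32.8]] tip z 20.3 rpy [-1.7997e+02 -1.4000e-01 -1.4720e+01] F [-0.5 -2.8 10.2] open 0.0005003474493943452
130 136 389 [[-7.2, 104.8], [-6.9, -25.1]]
160 140 386 [[-22.4, 104.5], [-22.1, -25.0]]
200 144 382 [[-43.8, 104.8], [-43.5, -25.0]]
225 147 380 [[-58.1, 104.7], [-57.7, -25.2]]
col 180 111 [[2.1, 81.5]]
col 240 111 [[2.1, 51.3]]
col 300 112 [[1.7, 21.1]]
col 360 112 [[1.8, -9.1]]
```

View pics/w5.png

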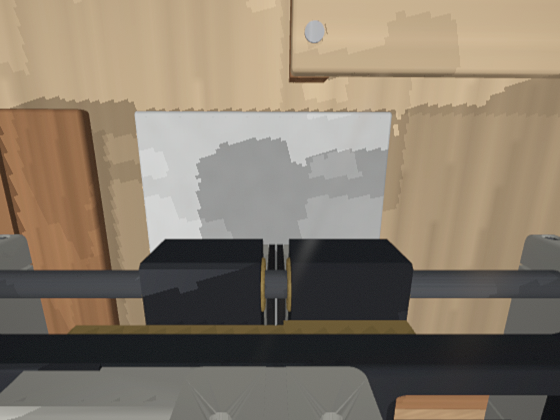

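The panel is square just right of the strip (panel left edge at column 136–147, strip edge at columns 88–105), and its height fits under. Sliding in under the strip.

apply_moves --targets '[{"travel": [0,-3,0],"roll": 0,"jaw": 0},{"travel": [0,-4,0],"roll": 0,"jaw": 0},{"travel": [0,-4,0],"roll": 0,"jaw": 0},{"travel": [0,-4,0],"roll": 0,"jaw": 0},{"travel": [0,-4,0],"roll": 0,"jaw": 0},{"travel": [0,-4,0],"roll": 0,"jaw": 0}]'

```text
clock: 13.75
tool_pos: [0.5502, 0.0175, 0.0423]
orientation: [-180.0, -0.1, -14.7]
force: [-1.1, -2.5, 11.3]
opening: 0.0001
gripper_force: 5.2
```

apply_moves --targets '[{"travel": [0,-4,0],"roll": 0,"jaw": 0},{"travel": [0,-4,0],"roll": 0,"jaw": 0},{"travel": [0,-4,0],"roll": 0,"jaw": 0},{"travel": [0,-4,0],"roll": 0,"jaw": 0},{"travel": [0,-4,0],"roll": 0,"jaw": 0},{"travel": [0,-4,0],"roll": 0,"jaw": 0}]'

```text
clock: 14.35
tool_pos: [0.5563, 0.0408, 0.0423]
orientation: [-180.0, -0.1, -14.7]
force: [-0.4, -1.2, 10.9]
opening: 0.0004
gripper_force: 5.2
```

```bash
python3 -c "
from h import *
im,E=wr();edges(im,E,(130,160,200,225));cv2.imwrite('pics/w6.png',im[:,:,::-1]);np.save('E.npy',E)"
```

```text
t 14.35 rack [[-77.8  79.8]] tip z 20.3 rpy [-1.7996e+02 -1.3000e-01 -1.4730e+01] F [-0.4 -1.2 10.9] open 0.0003991605519390567
130 189 389 [[-7.3, 124.7], [-7.1, 22.0]]
160 191 386 [[-22.4, 124.7], [-22.2, 22.0]]
200 194 382 [[-43.9, 124.6], [-43.7, 22.1]]
225 0 380 [[-58.4, 233.5], [-57.9, 21.8]]
col 180 367 [[-152.9, 141.0]]
col 240 111 [[2.0, 98.3]]
col 300 112 [[1.6, 68.1]]
col 360 112 [[1.6, 37.9]]
```

View pics/w6.png

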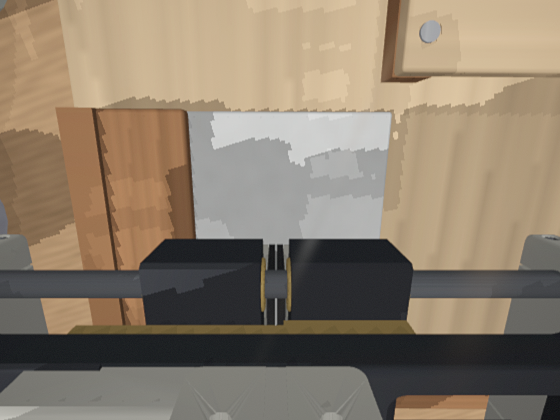

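The panel is under the strip (right edge at columns 380–391, i.e. y≈22; needs about 8 mm more) and still square. Going gently into the fence.

apply_moves --targets '[{"travel": [0,-2,0],"roll": 0,"jaw": 0},{"travel": [0,-2,0],"roll": 0,"jaw": 0},{"travel": [0,-2,0],"roll": 0,"jaw": 0}]'

```text
clock: 14.7
tool_pos: [0.5578, 0.0465, 0.0423]
orientation: [-180.0, -0.1, -14.7]
force: [0.4, -3.3, 11.1]
opening: 0.0008
gripper_force: 5.2
```

apply_moves --targets '[{"travel": [0,-1,0],"roll": 0,"jaw": 0},{"travel": [0,-1,0],"roll": 0,"jaw": 0},{"travel": [0,-1,0],"roll": 0,"jaw": 0}]'

```text
clock: 15.0
tool_pos: [0.5586, 0.0494, 0.0423]
orientation: [-180.0, -0.1, -14.7]
force: [-1.1, -2.3, 10.0]
opening: 0.0004
gripper_force: 5.2
```

apply_moves --targets '[{"travel": [0,-0.5,0],"roll": 0,"jaw": 0},{"travel": [0,-0.5,0],"roll": 0,"jaw": 0},{"travel": [0,0,0],"roll": 0,"jaw": 0}]'

```text
clock: 15.3
tool_pos: [0.5589, 0.0504, 0.0423]
orientation: [-180.0, -0.1, -14.7]
force: [-1.2, -1.8, 10.0]
opening: 0.0003
gripper_force: 5.2
```

```bash
python3 -c "
from h import *
im,E=wr();edges(im,E,(130,160,200,225))"
```

```text
t 15.3 rack [[-77.8  89.7]] tip z 20.3 rpy [-1.7996e+02 -1.3000e-01 -1.4730e+01] F [-1.2 -1.8 10. ] open 0.00034524873055482186
130 210 389 [[-7.3, 123.9], [-7.1, 31.9]]
160 211 386 [[-22.4, 124.2], [-22.2, 31.9]]
200 0 382 [[-44.2, 240.0], [-43.7, 32.0]]
225 0 380 [[-58.4, 243.4], [-57.9, 31.7]]
col 180 367 [[-152.9, 150.9]]
col 240 111 [[2.0, 108.2]]
col 300 112 [[1.6, 78.0]]
col 360 112 [[1.6, 47.9]]
```

apply_moves --targets '[{"travel": [0,-1,0],"roll": 0,"jaw": 0},{"travel": [0,-1,0],"roll": 0,"jaw": 0},{"travel": [0,0,0],"roll": 0,"jaw": 0}]'

```text
clock: 15.65
tool_pos: [0.5591, 0.0519, 0.0423]
orientation: [-180.0, -0.1, -14.7]
force: [-1.4, -3.6, 11.8]
opening: 0.0004
gripper_force: 5.7
```

apply_moves --targets '[{"travel": [0,-1,0],"roll": 0,"jaw": 0},{"travel": [0,-1,0],"roll": 0,"jaw": 0},{"travel": [0,0,0],"roll": 0,"jaw": 0}]'

```text
clock: 15.95
tool_pos: [0.5594, 0.0537, 0.0423]
orientation: [180.0, -0.1, -14.7]
force: [-1.4, -4.8, 10.9]
opening: 0.0005
gripper_force: 6.0
```

```bash
python3 -c "
from h import *
im,E=wr();edges(im,E,(130,160,200,225))
print(rack(ray('wrist',[(192,130),(194,160),(196,225)],.035,np.load('E.npy'))))"
```

```text
t 15.95 rack [[-78.1  93.1]] tip z 20.3 rpy [ 1.7998e+02 -8.0000e-02 -1.4720e+01] F [-1.4 -4.8 10.9] open 0.0004780368064929779
130 216 395 [[-7.6, 124.1], [-7.4, 32.1]]
160 218 392 [[-22.8, 123.8], [-22.5, 32.1]]
200 0 388 [[-44.5, 243.1], [-44.0, 32.0]]
225 0 385 [[-58.7, 246.5], [-58.2, 32.2]]
col 180 367 [[-153.3, 154.2]]
col 240 111 [[1.6, 111.5]]
col 300 111 [[1.7, 81.4]]
col 360 112 [[1.3, 51.2]]
[[ -7.3384778  119.09852684]
 [-21.08059733 119.11224878]
 [-53.41849297 120.31883147]]
```

The panel has stopped at the fence (its right edge holds at y≈32 while the fingers went on, side force up to about 5 N). Now forward to the batten.

apply_moves --targets '[{"travel": [-1,0,0],"roll": 0,"jaw": 0},{"travel": [-1.5,0,0],"roll": 0,"jaw": 0},{"travel": [-2,0,0],"roll": 0,"jaw": 0},{"travel": [-2,0,0],"roll": 0,"jaw": 0},{"travel": [-2,0,0],"roll": 0,"jaw": 0}]'

```text
clock: 16.5
tool_pos: [0.5522, 0.0565, 0.0423]
orientation: [-179.9, -0.2, -14.7]
force: [1.5, -2.6, 7.8]
opening: 0.0002
gripper_force: 4.1
```

apply_moves --targets '[{"travel": [-1,0,0],"roll": 0,"jaw": 0},{"travel": [-1,0,0],"roll": 0,"jaw": 0},{"travel": [-1,0,0],"roll": 0,"jaw": 0},{"travel": [0,0,0],"roll": 0,"jaw": 0}]'

```text
clock: 16.9
tool_pos: [0.5492, 0.0573, 0.0423]
orientation: [-179.9, -0.2, -14.7]
force: [1.8, -2.1, 8.1]
opening: 0.0005
gripper_force: 4.3
```

```bash
python3 -c "
from h import *
im,E=wr();edges(im,E,(160,200,225))"
```

```text
t 16.9 rack [[-88.9  94. ]] tip z 20.3 rpy [-1.7993e+02 -1.7000e-01 -1.4710e+01] F [ 1.8 -2.1  8.1] open 0.0005080047116256223
160 0 394 [[-33.8, 239.3], [-33.3, 31.9]]
200 0 389 [[-55.3, 244.4], [-54.7, 32.4]]
225 0 387 [[-69.6, 247.7], [-68.9, 32.1]]
col 180 270 [[-96.6, 149.7]]
col 240 109 [[-8.1, 112.5]]
col 300 109 [[-8.1, 82.3]]
col 360 110 [[-8.5, 52.1]]
```

apply_moves --targets '[{"travel": [0,0,0.3],"roll": 0,"jaw": 0},{"travel": [-1,0,0],"roll": 0,"jaw": 0},{"travel": [-1,0,0],"roll": 0,"jaw": 0},{"travel": [-1,0,0],"roll": 0,"jaw": 0},{"travel": [0,0,0],"roll": 0,"jaw": 0}]'

```text
clock: 17.45
tool_pos: [0.5472, 0.0586, 0.0423]
orientation: [-179.9, -0.3, -14.7]
force: [2.3, -2.2, 8.0]
opening: 0.0007
gripper_force: 4.2
```

apply_moves --targets '[{"travel": [-1,0,0],"roll": 0,"jaw": 0},{"travel": [-1,0,0],"roll": 0,"jaw": 0},{"travel": [-1,0,0],"roll": 0,"jaw": 0},{"travel": [0,0,0],"roll": 0,"jaw": 0}]'

```text
clock: 17.85
tool_pos: [0.5444, 0.0595, 0.0423]
orientation: [-179.8, -0.3, -14.7]
force: [2.1, -0.0, 7.1]
opening: 0.0003
gripper_force: 4.0
```

```bash
python3 -c "
from h import *
im,E=wr();edges(im,E,(160,200,225))"
```

```text
t 17.85 rack [[-94.1  94.9]] tip z 20.3 rpy [-179.84   -0.26  -14.7 ] F [ 2.1 -0.   7.1] open 0.0003383954246948276
160 0 396 [[-39.1, 240.5], [-38.4, 31.9]]
200 0 391 [[-60.6, 245.6], [-59.9, 32.3]]
225 0 388 [[-74.9, 248.9], [-74.1, 32.5]]
col 180 270 [[-101.8, 150.7]]
col 240 98 [[-8.1, 113.3]]
col 300 99 [[-8.5, 83.4]]
col 360 99 [[-8.4, 53.5]]
```

The back edge stays at x≈-8.3 while the fingers moved 5 mm, so it probably touches the batten; I'll confirm with a firmer press, including a last push to the fence.

apply_moves --targets '[{"travel": [0,0,0.5],"roll": 0,"jaw": 0},{"travel": [0,0,0.3],"roll": 0,"jaw": 0},{"travel": [0,0,0],"roll": 0,"jaw": 0}]'

```text
clock: 18.2
tool_pos: [0.5444, 0.0595, 0.0422]
orientation: [-179.8, -0.3, -14.7]
force: [0.0, -0.6, 15.8]
opening: 0.0002
gripper_force: 8.3
```

apply_moves --targets '[{"travel": [-1,0,0],"roll": 0,"jaw": 0},{"travel": [-1,0,0],"roll": 0,"jaw": 0},{"travel": [-1,0,0],"roll": 0,"jaw": 0},{"travel": [0,0,0],"roll": 0,"jaw": 0}]'

```text
clock: 18.6
tool_pos: [0.5426, 0.0605, 0.0423]
orientation: [-179.8, -0.4, -14.7]
force: [4.9, -2.8, 12.1]
opening: 0.0005
gripper_force: 6.0
```

apply_moves --targets '[{"travel": [-1,0,0],"roll": 0,"jaw": 0},{"travel": [-1,0,0],"roll": 0,"jaw": 0},{"travel": [-1,0,0],"roll": 0,"jaw": 0},{"travel": [0,0,0],"roll": 0,"jaw": 0}]'

```text
clock: 19.0
tool_pos: [0.5399, 0.0615, 0.0423]
orientation: [-179.8, -0.4, -14.7]
force: [3.6, -0.9, 11.2]
opening: 0.0005
gripper_force: 5.8
```

```bash
python3 -c "
from h import *
im,E=wr();edges(im,E,(160,200,225))"
```

```text
t 19.0 rack [[-98.9  95.6]] tip z 20.3 rpy [-179.77   -0.39  -14.67] F [ 3.6 -0.9 11.2] open 0.0005109524430855236
160 0 397 [[-44.0, 241.6], [-43.2, 32.1]]
200 0 393 [[-65.6, 246.6], [-64.6, 32.0]]
225 0 390 [[-79.8, 249.9], [-78.8, 32.2]]
col 180 270 [[-106.6, 151.5]]
col 240 88 [[-8.2, 114.0]]
col 300 88 [[-8.2, 84.3]]
col 360 89 [[-8.5, 54.6]]
```

apply_moves --targets '[{"travel": [0,-1,0],"roll": 0,"jaw": 0},{"travel": [0,-1,0],"roll": 0,"jaw": 0},{"travel": [0,-0.5,0],"roll": 0,"jaw": 0},{"travel": [0,0,0],"roll": 0,"jaw": 0}]'

```text
clock: 19.45
tool_pos: [0.5394, 0.0626, 0.0422]
orientation: [-179.9, -0.3, -14.7]
force: [1.9, -6.0, 16.5]
opening: 0.0003
gripper_force: 8.0
```

apply_moves --targets '[{"travel": [0,0,-1],"roll": 0,"jaw": 0},{"travel": [0,0,-1],"roll": 0,"jaw": 0},{"travel": [0,0,-4],"roll": 0,"jaw": 0},{"travel": [0,0,-20],"roll": 0,"jaw": 0},{"travel": [0,0,-30],"roll": 0,"jaw": 0},{"travel": [0,0,-30],"roll": 0,"jaw": 0},{"travel": [0,0,-30],"roll": 0,"jaw": 0},{"travel": [0,0,-10],"roll": 0,"jaw": 0},{"travel": [0,0,0],"roll": 0,"jaw": 0},{"travel": [0,0,0],"roll": 0,"jaw": 0}]'

```text
clock: 20.45
tool_pos: [0.5361, 0.0624, 0.1648]
orientation: [180.0, 0.1, -14.8]
force: [0.3, -0.8, -0.8]
opening: 0.0005
gripper_force: 0.0
```

```bash
python3 -c "
from h import *
im,E=wr();edges(im,E,(160,200,225));cv2.imwrite('pics/w7.png',im[:,:,::-1])"
```

```text
t 20.45 rack [[-102.9   95.6]] tip z 142.8 rpy [ 1.7997e+02  8.0000e-02 -1.4790e+01] F [ 0.3 -0.8 -0.8] open 0.0005346797736484765
160 0 344 [[-59.2, 351.3], [-58.9, 31.8]]
200 15 341 [[-97.2, 346.0], [-96.8, 32.3]]
225 248 340 [[-122.0, 123.0], [-121.9, 31.8]]
col 180 367 [[-290.1, 203.7]]
col 240 366 [[-288.6, 135.9]]
col 300 102 [[-8.3, 74.6]]
col 360 370 [[-293.9, 0.3]]
```

View pics/w7.png

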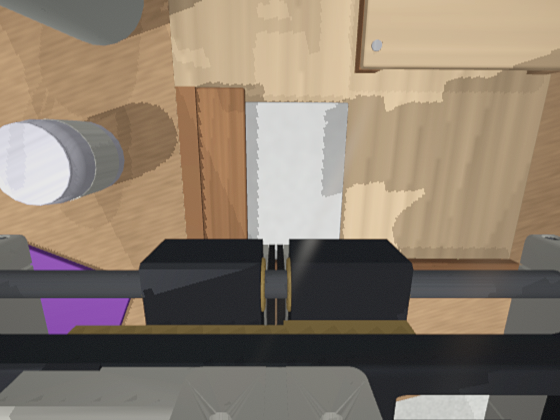

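The panel lies under the strip, square (right edge columns 340–347, back edge row 102), unmoved after release. The fingers are well clear, and the tin at (60,160) is undisturbed.

```bash
python3 -c "
from plant import ctrl
print(ctrl.close_job())"
```

```text
the job is handed in; nothing more can be done
None
```

I slid the panel out from under the shelf and then under the hold-down strip, and it now lies flat and square against both the front batten and the side fence; I handed the job in at about 20.5 s, with pressing force at most about 16.5 N in the readings and no bystander touched as far as I could tell (I did not take a final picture of all four).

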